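# Log out a slide cassette and lift it from the imager

## Robot

A 7-joint arm with a two-finger parallel gripper is mounted at the origin on the work surface. World frame = base frame: x ahead of the robot, y to its left, z up, the work surface at z = 0. Lengths are in m, angles in rad, forces in N, time in s.
With the tool pointing down it reaches from about 0.425 to 0.875 m from the base axis. Payload 4.7 kg.
Tool frame: the origin (TCP) lies midway between the tips of the shut fingers; the grasp point (between the pads) lies 19 mm behind it; x points along the fingers, z is the direction in which the jaws open and shut, and the axes are right-handed (so a half turn about x gives the same grasp; the last joint's range is limited). The gripper opens to 87 mm and grips with 3 to 60 N. Pads are 19 mm wide; open, the fingers measure 117 mm over their backs; the gripper's body (75 mm by 190 mm) begins 51 mm behind the grasp point.
Start: joints at [-1.212, 0.321, -0.07, 1.45, 0.023, 1.371, -0.057], TCP at [0.22, 0.612, 0.223] pointing down, gripper open.
Joint ranges: [-2.86, 2.86], [-0.3, 2.09], [-1.38, 1.24], [0.06, 2.45], [-1.56, 4.7], [0.09, 2.05], [-2.69, 2.69]. Speed limits (rad/s): [2.57, 2.57, 3.14, 3.14, 3.14, 3.14, 3.14].

## Interface

Orientations are given as a rotation vector (axis times angle).
In Python, from bench import ctrl gives the robot as it stands.
- The arm moves only by the shell command python3 -m pendant 'ROWS' [OPENING] [FORCE]. ROWS is JSON, a list of rows, each an object with "travel": the shift along the tool's x, y, z in m, a list of three; "twist": the turn about the tool's x in rad. In form: [{"travel": [x, y, z], "twist": twist}, ...]. A call has 1 to 10 rows; each row is the pose to reach, as a shift and turn from the pose measured when the call began, along the tool's axes at that moment; what a row does not reach only later rows make up. A row lasts 1/8 s, in which the tool goes at most 62.5 mm and 10.7 degrees, less where a joint would pass 70% of its speed; a pose out of reach is approached as far as the arm can. A call with a gripper value outside its range is refused whole. OPENING is the opening, from -1 (shut) to 1 (fully open), so that 0 is half open, set as the call begins (- or left out, the last holds). The fingers move at their own pace and stop on an object; FORCE is the grip in N (left out, the last holds). Time passes only in rows, so rows that repeat a pose let the fingers close. It gives the time, the measured TCP pose, the force and the opening at its end, in the units of the state.
- ctrl.get_state(): the state, without advancing time (a new reading comes with each control period).
- ctrl.get_image(name): name is "scene" or "top"; returns the picture (480x640x3 uint8, red, green, blue); there is no depth.
- ctrl.camera_model(name): a dict with "K" (3x3 intrinsics, pixels), "rvec" (rotation vector, rad) and "tvec" (3), from world to camera coordinates, as OpenCV has them. Camera axes: x right, y down, z forward; pixel columns grow to the right and rows downward; lengths in m; the calibration is good to about 2 mm. A picture is of the moment at which its call begins. camera_model takes no time and is no camera call.
- ctrl.close_job(): hands the job in, once; it reports no verdict.
The state is a dict: "time": time; "joint_positions": joint angles; "qd": joint speeds; "joint_torque": joint torques, N m; "position": TCP position; "tool_rot": TCP orientation; "ft_force": force on the tool from outside, world axes, zero at the start; "torque": the same for the moment, N m; "grip_width": opening from 0.0 (shut) to 1.0 (fully open).
Only numpy, scipy, OpenCV 4.12 (cv2) and the standard library are available. Lean on these libraries where they do the work, as an engineer would, in place of code of your own. Each camera call takes 0.05 s, during which the arm holds its last target.

## Task

Log the cassette with the orange catches out of the imager: take the code reader from its cradle, aim it from in front at the code on that cassette's sloping label from about 10 to 15 cm away and hold it steady for about two seconds, then stand it back in its cradle and let go. Then squeeze the cassette's two orange side catches together and lift it straight up out of the tray, keeping it level because its wells are open. Finish while holding it up level and still, its catches still squeezed between the fingers and its underside about 10 cm above the tray; leave the blue cassette latched and everything else on the bench where it is.

Things in the scene. Friction and masses are not known exactly. Their poses are not given: they have to be found in the camera images.
- imager: Slide imager, fixed: cream and navy housing 330 x 290 x 208 mm, screen on top, grey loading tray out of its +y side. Origin on the bench below the midpoint of the tray's two bays; x along the bays, y out of the slot, z up. Housing's face at y = -100 mm. Tray: x -125 to 125, y to 73 mm.
- tray_deck (a point): Point on the tray's deck, 85 mm above the bench, above the imager's origin, same axes. Bay centres at x = -55 and +55 mm, y = 0. Steel strikes 15 mm high stand 28 to 38 mm to each side (x) of a bay's centre, 20 mm long (y); the cassette's barbs hook 4 mm under them. Guides 6 mm high leave a cassette about 1 mm of play.
- orange_mid (a point): Middle of the cassette with orange catches (in either bay), 24 mm above its underside, which rests on the deck. White frame 44 mm wide (x), -52 to +60 mm long (y), with a chamber slide under a yoke 48 mm high and 18 mm long (y); 0.1 to 0.2 kg, balanced near here. Axes while seated are the imager's: x from catch to catch (squeeze along x), y to the label end, z up.
- orange_near_pad (a point): Middle of the outer face of the orange catch pad on the cassette's -x side, 36 mm above its underside. Pad 24 mm long (y), 24 mm high (24 to 48 mm above the underside), upright ribbed face. The two pads' faces are 58 mm apart at rest, 44 mm fully squeezed. Keep fingertips over 16 mm above the deck, clear of the strikes.
- orange_far_pad (a point): The same for the orange catch pad on the cassette's +x side.
- orange_near (a joint): How far the -x catch is pressed in, 0 (latched) to 0.007 m (stop); its spring pushes out with 3 N at rest, 6.5 N at the stop. Beyond 4 mm it clears its strike; with only one catch in, the cassette stays locked.
- orange_far (a joint): The same for the +x catch.
- orange_label (a point): Centre of the square black and white code on the orange cassette's sloping label face, which looks half up and half to the cassette's +y; 52 mm from its middle along y, 13 mm above its underside; code 16 mm square. Axes are the cassette's.
- blue_mid (a point): Middle, 24 mm up, of the like cassette with blue catches in the other bay; leave it.
- reader_grip (a point): Point in the head of the white and navy pistol-shaped code reader, midway between its flat upright sides (46 mm apart along y), where to grip it from above; 110 mm above its foot's underside. 0.12 to 0.24 kg. x: the way it looks, level; z: up the handle. Head 84 mm long, 36 mm thick, tilted nose down by 25 degrees, its top 20 mm above this point.
- reader_eye (a point): Middle of the reader's red window, 42 mm ahead of (reader's x) and 20 mm below the grip point. This point's own x axis is the line of sight, 25 degrees below the reader's level x; its y is the reader's y.
- reader_foot (a point): Middle of the underside of the reader's foot, 10 mm behind (reader's x) and 110 mm below the grip point; foot 44 x 36 mm; axes as the reader's.
- cradle_seat (a point): Middle of the floor of the grey charging cradle's pocket, 12 mm above the bench; fixed. Pocket 54 x 46 mm, walls 26 mm high, so the foot has 5 mm of play each side; x is the way the reader looks when home. Cradle base 104 x 86 mm.
- dishes: Stack of two closed 93 mm Petri dishes with pink medium, 27 mm high; origin under its centre. To be left where it is.
- flask: Clear culture flask lying flat, about 123 x 78 x 30 mm, red cap; origin on the bench under it. To be left where it is.
- medium: Bottle of pink medium with an orange cap, 72 mm across, 165 mm high; origin under its centre. To be left where it is.
- tipbox: Blue box of pipette tips with a clear lid, 122 x 84 x 83 mm; origin under its centre. To be left where it is.
- tubes: Green rack of 50 ml tubes, 80 x 160 mm, 116 mm high; origin under its centre. To be left where it is.
- wellplate: Clear six-well plate, 128 x 86 x 21 mm; origin under its centre. To be left where it is.
- marker: Black marker pen with a red cap lying on the bench, 135 mm long, 13 mm thick; origin under its middle. To be left where it is.
Things that resemble listed ones, but are neither listed nor needed, are in the scene too. What is shaped like the part that bears reader_grip but turquoise or yellow is not meant. What is shaped like the part that bears orange_mid but yellow is not meant.

How it is judged:
By the outcome, as a careful person would: the job done as asked, in the order asked, and still so for the second after the job is handed in, while the arm keeps its last pose, push and grip.
It also fails if it takes over 54 s, if anything falls off the work surface, if the arm or the gripper's body presses on something with over 40 N, if the wrist force passes 120 N, or if a joint passes its speed limit or range.

## Working session

There is one attempt and no reset: what is moved stays moved. The work goes in short steps, Python scripts to look and compute and a shell command to move; the robot and the scene stay as the last step left them, time stands still between calls to the robot, and variables do not carry over. Pictures are saved under pics/ and viewed, and the job is handed in when it is done.

```bash
ls; mkdir -p pics
python3 - <<'E'
from bench import ctrl
import cv2,numpy as np
s=ctrl.get_state();print({k:np.round(v,3).tolist() for k,v in s.items()})
for n in("scene","top"):
    im=ctrl.get_image(n);cv2.imwrite(f"pics/{n}0.png",im[:,:,::-1])
    m=ctrl.camera_model(n);print(n,m)
    R=cv2.Rodrigues(np.array(m["rvec"]))[0];print("pos",-R.T@np.array(m["tvec"]),"fwd",R[2])
E
```

```text
pics
{'time': 0.0, 'joint_positions': [-1.212, 0.322, -0.07, 1.452, 0.023, 1.371, -0.057], 'qd': [-0.0, 0.0, -0.002, 0.0, 0.001, 0.002, -0.001], 'joint_torque': [0.0, -49.129, -0.404, -31.253, -0.064, 0.044, 0.0], 'position': [0.22, 0.611, 0.221], 'tool_rot': [-0.953, 1.354, 0.951], 'ft_force': [-0.197, -0.243, -0.383], 'torque': [-0.035, 0.041, -0.004], 'grip_width': 1.001}
scene {'K': array([[554.45403212,   0.        , 330.47383775],
       [  0.        , 554.45403212, 235.19437324],
       [  0.        ,   0.        ,   1.        ]]), 'rvec': array([ 2.27346681,  1.0315904 , -0.36515487]), 'tvec': array([-0.44354723, -0.20537177,  1.52276584])}
pos [ 1.13353705 -0.40327711  1.05365499] fwd [-0.47369912  0.41503593 -0.77675886]
top {'K': array([[449.73998444,   0.        , 322.53702085],
       [  0.        , 449.73998444, 238.94349292],
       [  0.        ,   0.        ,   1.        ]]), 'rvec': array([ 2.16214135, -2.13570047,  0.16202926]), 'tvec': array([0.1257724 , 0.56262848, 0.97190258])}
pos [0.41501553 0.13764405 1.04200785] fwd [ 0.14425501 -0.00489867 -0.98952842]
```

View pics/scene0.png

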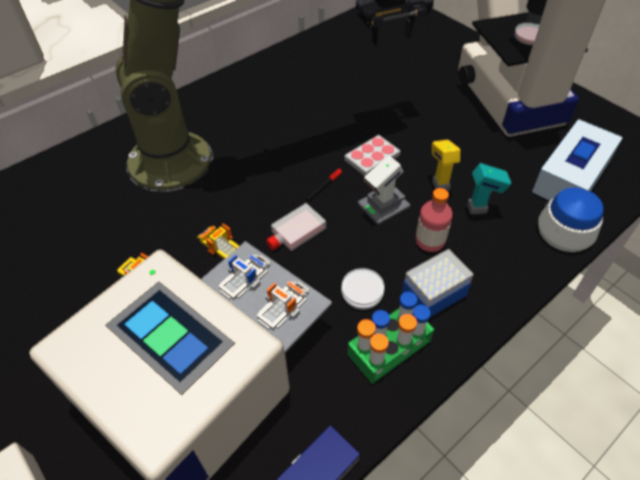

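View pics/top0.png

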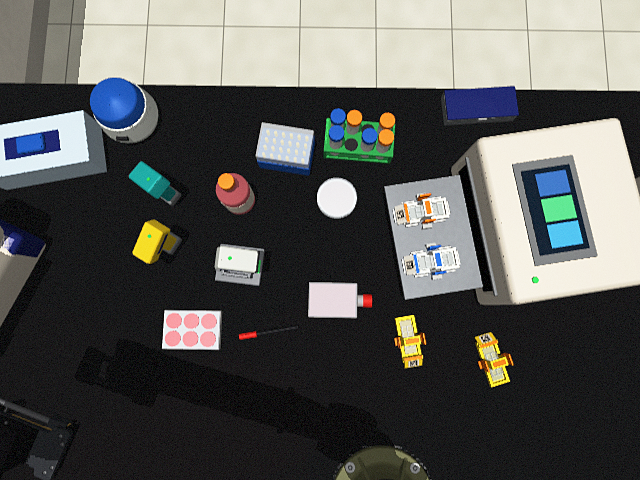

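```bash
cat > h.py <<'E'
import numpy as np,cv2
from bench import ctrl
from scipy.spatial.transform import Rotation as Rn
def cam(n):
    m=ctrl.camera_model(n);return m["K"],cv2.Rodrigues(np.array(m["rvec"]))[0],np.array(m["tvec"])
def ray(n,uv):
    K,R,t=cam(n);d=R.T@np.linalg.solve(K,[uv[0],uv[1],1.]);return -R.T@t,d/np.linalg.norm(d)
def onz(n,uv,z):
    o,d=ray(n,uv);return o+d*(z-o[2])/d[2]
def proj(n,P):
    K,R,t=cam(n);p=K@(R@np.array(P,float)+t);return p[:2]/p[2]
def tri(a,b):
    o1,d1=ray("scene",a);o2,d2=ray("top",b)
    s=np.linalg.lstsq(np.c_[d1,-d2],o2-o1,rcond=None)[0]
    p,q=o1+s[0]*d1,o2+s[1]*d2;return (p+q)/2,np.linalg.norm(p-q)
def crop(f,out,x0,y0,w,h,k):
    im=cv2.imread(f)[y0:y0+h,x0:x0+w];cv2.imwrite(out,cv2.resize(im,None,fx=k,fy=k,interpolation=cv2.INTER_CUBIC))
E
python3 - <<'E'
from h import *
crop("pics/top0.png","pics/c_top_tray.png",375,165,130,140,5)
crop("pics/scene0.png","pics/c_sc_tray.png",195,210,140,130,5)
a=cv2.imread("pics/top0.png")[225:305,195:285];b=cv2.imread("pics/scene0.png")[135:235,340:430]
f=lambda i:cv2.resize(i,(400,400),interpolation=cv2.INTER_CUBIC)
cv2.imwrite("pics/c_reader.png",np.hstack([cv2.resize(a,(400,356),interpolation=cv2.INTER_CUBIC),cv2.resize(b,(400,444),interpolation=cv2.INTER_CUBIC)[:356]]))
s=ctrl.get_state();print(Rn.from_rotvec(s["tool_rot"]).as_matrix().round(3))
E
```

```text
[[-0.    -0.941  0.338]
 [-0.002  0.338  0.941]
 [-1.    -0.    -0.002]]
```

View pics/c_top_tray.png

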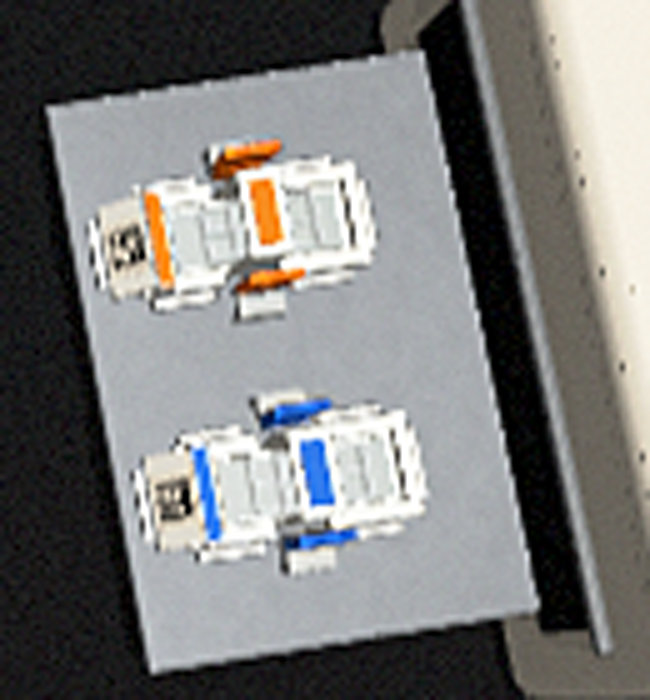

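View pics/c_sc_tray.png

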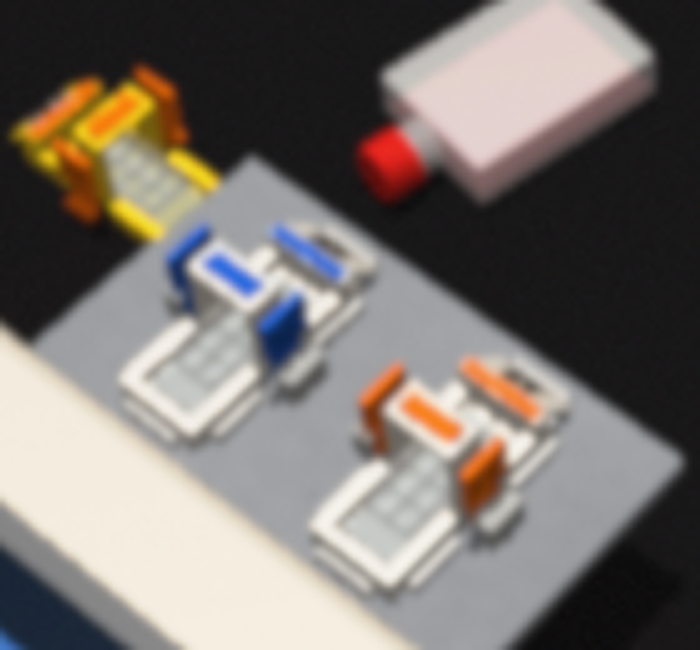

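View pics/c_reader.png

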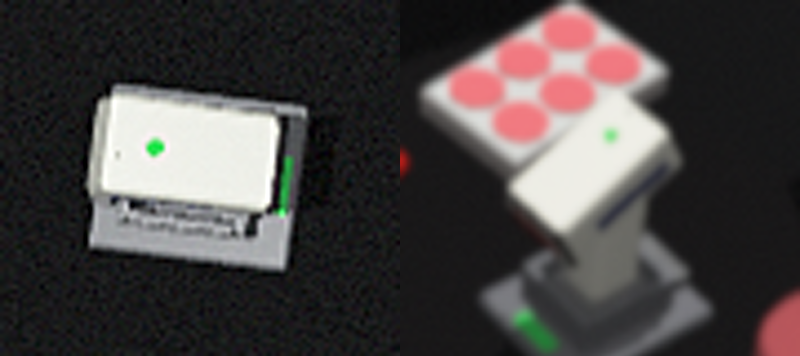

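Run:
```python
from h import *
c=np.array([[48,105],[150,672],[423,50],[537,608]])/5+[375-.4,165-.4]
P=[onz("top",u,.085) for u in c];print(np.round(P,4))
ex=P[0]-P[1];print("front edge len",np.linalg.norm(ex),"yaw of x",np.degrees(np.arctan2(ex[1],ex[0])))
ex2=P[2]-P[3];print(np.linalg.norm(ex2),np.degrees(np.arctan2(ex2[1],ex2[0])))
# contour-based orange & blue masks
for n,(x0,y0,w,h) in {"top":(375,165,130,140),"scene":(225,250,110,80)}.items():
    im=cv2.imread(f"pics/{n}0.png");hsv=cv2.cvtColor(im,cv2.COLOR_BGR2HSV)
    for col,lo,hi in(("o",(5,140,120),(22,255,255)),("b",(105,140,80),(125,255,255))):
        m=cv2.inRange(hsv,lo,hi);mm=np.zeros_like(m);mm[y0:y0+h,x0:x0+w]=m[y0:y0+h,x0:x0+w]
        k,l,st,ce=cv2.connectedComponentsWithStats(mm)
        print(n,col,[(st[i].tolist(),ce[i].round(2).tolist()) for i in range(1,k) if st[i][4]>8])
im=cv2.imread("pics/scene0.png")
# scene tray corners: (252,155),(683,460) crop
for u in([252,155],[683,460]):
    print(onz("scene",np.array(u)/5+[195-.4,210-.4],.085).round(4))
```

```text
[[ 0.6743 -0.0008  0.085 ]
 [ 0.4286 -0.0419  0.085 ]
 [ 0.7015 -0.1662  0.085 ]
 [ 0.4575 -0.2068  0.085 ]]
front edge len 0.24916415619452387 yaw of x 9.508223210755517
0.2473531518223604 9.46064491122439
top o [([418, 193, 13, 7, 38], [423.97, 195.92]), ([425, 201, 7, 13, 57], [427.68, 206.82]), ([404, 204, 6, 18, 47], [406.26, 212.13]), ([425, 219, 11, 4, 29], [429.14, 220.07])]
top b [([427, 245, 14, 5, 37], [433.59, 247.11]), ([435, 253, 7, 13, 58], [437.95, 259.05]), ([414, 255, 5, 18, 42], [415.95, 263.55]), ([432, 271, 14, 4, 32], [438.72, 272.5])]
scene o [([288, 283, 14, 10, 44], [295.09, 287.59]), ([267, 284, 8, 14, 42], [270.36, 289.43]), ([276, 290, 11, 8, 38], [281.0, 293.34]), ([287, 298, 9, 9, 38], [290.66, 302.42])]
scene b [([229, 256, 7, 11, 26], [231.5, 260.5]), ([251, 256, 11, 9, 20], [256.35, 260.2]), ([237, 262, 9, 6, 23], [241.3, 264.52]), ([247, 270, 8, 12, 57], [250.65, 275.23])]
[ 0.4289 -0.0395  0.085 ]
[ 0.6757 -0.      0.085 ]
```

Run:
```python
from h import *
p,e=tri((281,293.34),(427.68,206.82));print("stripe",p.round(4),e)
p,e=tri((290.66,302.42),(423.97,195.92));print("far pad",p.round(4),e)
yaw=np.radians(9.4);ex=np.array([np.cos(yaw),np.sin(yaw),0]);ey=np.array([-np.sin(yaw),np.cos(yaw),0])
O=np.array([.5638,-.0926,0]);Q=O+.055*ex;print("orange mid",Q.round(4))
for nm,v in(("mid top",Q+[0,0,.133]),("label",Q+.052*ey+[0,0,.098])):print(nm,v.round(4),[proj(n,v).round(1).tolist() for n in("top","scene")])
# reader
im=cv2.imread("pics/top0.png");hsv=cv2.cvtColor(im,cv2.COLOR_BGR2HSV)
m=cv2.inRange(hsv,(0,0,195),(179,60,255));mm=np.zeros_like(m);mm[235:285,210:270]=m[235:285,210:270]
mm=cv2.morphologyEx(mm,cv2.MORPH_CLOSE,np.ones((5,5)))
cs=cv2.findContours(mm,0,2)[0];c=max(cs,key=cv2.contourArea);r=cv2.minAreaRect(c);print(r,cv2.boxPoints(r).round(1).tolist(),cv2.contourArea(c))
im=cv2.imread("pics/scene0.png");hsv=cv2.cvtColor(im,cv2.COLOR_BGR2HSV)
m=cv2.inRange(hsv,(0,0,175),(179,60,255));mm=np.zeros_like(m);mm[155:205,360:412]=m[155:205,360:412]
k,l,st,ce=cv2.connectedComponentsWithStats(mm);print(st[1:].tolist())
for n,(x,y,w,h),k in(("top",(200,230,80,70),9),("scene",(345,145,75,80),9)):
    a=cv2.imread(f"pics/{n}0.png")[y:y+h,x:x+w];a=cv2.resize(a,None,fx=5,fy=5,interpolation=cv2.INTER_CUBIC)
    for i in range(0,w,10):cv2.putText(a,str(x+i),(i*5,10),0,.35,(0,255,255),1);cv2.line(a,(i*5,0),(i*5,h*5),(90,90,0),1)
    for i in range(0,h,10):cv2.putText(a,str(y+i),(0,i*5+4),0,.35,(0,255,255),1);cv2.line(a,(0,i*5),(w*5,i*5),(90,90,0),1)
    cv2.imwrite(f"pics/r_{n}.png",a)
```

```text
stripe [ 0.6181 -0.0826  0.1328] 0.002130003118455115
far pad [ 0.6429 -0.0779  0.1242] 0.0009400835969008064
orange mid [ 0.6181 -0.0836  0.    ]
mid top [ 0.6181 -0.0836  0.133 ] [[427.8, 206.5], [280.0, 293.6]]
label [ 0.6096 -0.0323  0.098 ] [[400.0, 213.6], [298.3, 286.5]]
((236.95999145507812, 261.2799987792969), (38.466609954833984, 26.304372787475586), 8.13010311126709) [[216.10000610351562, 271.6000061035156], [219.8000030517578, 245.5], [257.8999938964844, 251.0], [254.10000610351562, 277.0]] 781.5
[[363, 155, 9, 3, 23], [360, 155, 40, 32, 633]]
```

View pics/r_top.png

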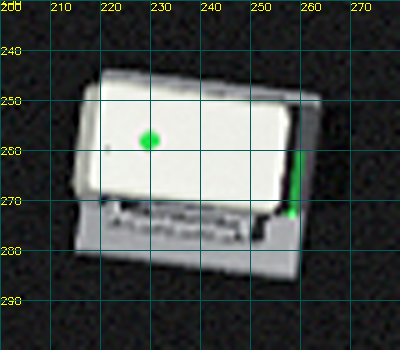

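View pics/r_scene.png

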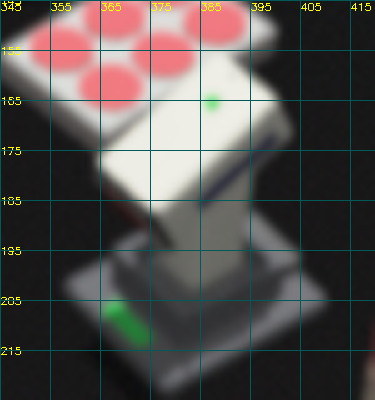

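Run:
```python
from h import *
T=dict(Fhi=(257.8,251.2),Flo=(255.3,272.5),Bhi=(219.5,247),Blo=(217.5,268.5),dot=(229.3,257.6))
S=dict(Fhi=(376,187),Flo=(364.5,177),Bhi=(399.5,165.5),Blo=(388,155),dot=(387,165.2))
P={}
for k in T:
    P[k],e=tri(S[k],T[k]);print(k,P[k].round(4),round(e,4))
d=(P["Fhi"]+P["Flo"]-P["Bhi"]-P["Blo"])/2;print(d,np.linalg.norm(d),"yaw",np.degrees(np.arctan2(d[1],d[0])),"pitch",np.degrees(np.arctan2(d[2],np.hypot(*d[:2]))))
c=(P["Fhi"]+P["Flo"]+P["Bhi"]+P["Blo"])/4;print("top centre",c)
# edges at known heights: pitch 25: centre top at z~.122+.018/cos.. 
for a,b in(((218.5,246.8),(257.8,251.2)),((217.5,268.3),(255.3,272.5))):
    A=onz("top",a,.142+.0177);B=onz("top",b,.142-.0177);print(A,B,np.degrees(np.arctan2(*(B-A)[1::-1])))
# cradle base edges z: base top thickness? corners on z~0.012
for u in((263,249),(259,285),(215,280),(220,244)):print(onz("top",u,.012).round(4))
```

```text
Fhi [0.5238 0.2684 0.1199] 0.0054
Flo [0.4802 0.2727 0.1171] 0.0058
Bhi [0.5276 0.3408 0.146 ] 0.003
Blo [0.485  0.3435 0.1477] 0.0054
dot [0.5066 0.3206 0.1447] 0.003
[-0.00426271 -0.07161071 -0.02831311] 0.07712260367934663 yaw -93.4065811882922 pitch -21.53799374958495
top centre [0.50416107 0.30635638 0.13267769]
[0.52533672 0.33849696 0.1597    ] [0.52168709 0.26563195 0.1243    ] -92.8674096923911
[0.48283773 0.33853723 0.1597    ] [0.47794496 0.26929917 0.1243    ] -94.04213192184018
[0.54   0.2695 0.012 ]
[0.4573 0.276  0.012 ]
[0.4674 0.3766 0.012 ]
[0.5504 0.369  0.012 ]
```

```bash
cat >> h.py <<'E'
def go(x,y,z,jaw):
    s=ctrl.get_state();R=Rn.from_rotvec(s["tool_rot"]).as_matrix();p=np.array(s["position"])
    t=R.T@(np.array([x,y,z])-p);a=np.arctan2(R[1,2],R[0,2]);tw=-(np.radians(jaw)-a);tw=(tw+np.pi/2)%np.pi-np.pi/2
    print("t",round(s["time"],2),"TCP",p.round(4),"jaw",np.degrees(a).round(2),"tilt",R[:2,0].round(4),"F",np.round(s["ft_force"],1),"w",round(s["grip_width"]*87,1))
    print("travel",t.round(4),"twist",round(tw,4))
E
python3 - <<'E'
from h import *
print("head centre",onz("top",(237.5,259.8),.138),"medium top",onz("top",(227,181),.165),"dish",onz("top",(337,198),.027))
go(.502,.313,.20,-4.7)
E
```

```text
head centre [0.50214111 0.30401917 0.138     ] medium top [0.65783742 0.3262733  0.165     ] dish [0.6590641  0.10031453 0.027     ]
t 0.1 TCP [0.2196 0.6113 0.2215] jaw 70.25 tilt [-0.0005 -0.0016] F [-0.9 -0.   0.3] w 86.9
travel [ 0.0219 -0.3666 -0.1852] twist 1.3081
```

The white and navy reader is at top (237,260). Its lookalikes are yellow at (153,242) and turquoise at (153,183). The crop confirms the white one, with its nose pointing toward the imager. The orange-catch cassette on the tray is at top (425,210). The others are the blue one at (430,262) and two yellow ones on the bench at (410,342) and (493,360).

```bash
python3 -m pendant '[{"travel":[0,-0.044,-0.022],"twist":0.16},{"travel":[0,-0.09,-0.045],"twist":0.33},{"travel":[0,-0.135,-0.068],"twist":0.49},{"travel":[0,-0.18,-0.091],"twist":0.65},{"travel":[0,-0.225,-0.114],"twist":0.82},{"travel":[0,-0.27,-0.137],"twist":0.98},{"travel":[0.005,-0.315,-0.16],"twist":1.14},{"travel":[0.01,-0.35,-0.178],"twist":1.28},{"travel":[0.015,-0.367,-0.185],"twist":1.308},{"travel":[0.02,-0.367,-0.185],"twist":1.308}]' 1 20
python3 - <<'E'
from h import *
go(.5027,.312,.104,-4.7)
E
```

```text
time: 1.35
position: [0.5027, 0.3126, 0.2013]
tool_rot: [0.063, 1.571, -0.066]
ft_force: [-0.1, 0.7, -0.5]
grip_width: 0.999
t 1.35 TCP [0.5027 0.3126 0.2013] jaw -4.69 tilt [-0.001  -0.0019] F [-0.1  0.7 -0.5] w 86.9
travel [ 0.0973 -0.0004  0.0001] twist 0.0001
```

```bash
python3 -m pendant '[{"travel":[0.04,0,0]},{"travel":[0.07,0,0]},{"travel":[0.09,0,0]},{"travel":[0.097,0,0]},{"travel":[0.097,0,0]}]' 2>&1 | head -3
python3 - <<'E'
from h import *
go(.5027,.312,.104,-4.7)
cv2.imwrite("pics/s1.png",ctrl.get_image("scene")[:,:,::-1]);cv2.imwrite("pics/t1.png",ctrl.get_image("top")[:,:,::-1])
a=cv2.imread("pics/s1.png")[90:240,310:460];b=cv2.imread("pics/t1.png")[190:320,160:310]
cv2.imwrite("pics/st1.png",np.hstack([cv2.resize(a,(400,400)),cv2.resize(b,(400,347))[:347].copy() if 0 else cv2.copyMakeBorder(cv2.resize(b,(400,347)),0,53,0,0,0)]))
E
```

```text
schema error: expected keys travel, twist
t 1.35 TCP [0.5027 0.3126 0.2013] jaw -4.69 tilt [-0.001  -0.0019] F [-0.1  0.7 -0.5] w 86.9
travel [ 0.0973 -0.0004  0.0001] twist 0.0001
```

View pics/st1.png

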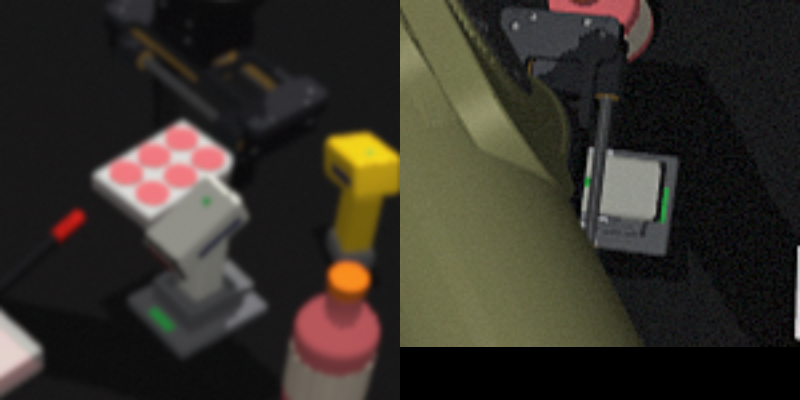

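The move was refused because twist has to be typed in every row. The gripper is hovering above the reader at scene (385,165) with clear space below it.

```bash
python3 -m pendant '[{"travel":[0.04,0,0],"twist":0},{"travel":[0.07,0,0],"twist":0},{"travel":[0.09,0,0],"twist":0},{"travel":[0.097,0,0],"twist":0},{"travel":[0.097,0,0],"twist":0}]'
python3 - <<'E'
from h import *
go(.5027,.312,.104,-4.7)
cv2.imwrite("pics/s2.png",ctrl.get_image("scene")[:,:,::-1]);cv2.imwrite("pics/t2.png",ctrl.get_image("top")[:,:,::-1])
a=cv2.imread("pics/s2.png")[90:240,310:460];b=cv2.imread("pics/t2.png")[190:340,160:310]
cv2.imwrite("pics/st2.png",np.hstack([cv2.resize(a,(400,400)),cv2.resize(b,(400,400))]))
E
```

```text
time: 2.08
position: [0.4995, 0.3159, 0.1039]
tool_rot: [0.058, 1.573, -0.061]
ft_force: [0.7, 0.2, 0.2]
grip_width: 0.998
t 2.08 TCP [0.4995 0.3159 0.1039] jaw -4.33 tilt [-0.0033 -0.0014] F [0.7 0.2 0.2] w 86.8
travel [-0.0001 -0.0037  0.0034] twist 0.0065
```

View pics/st2.png

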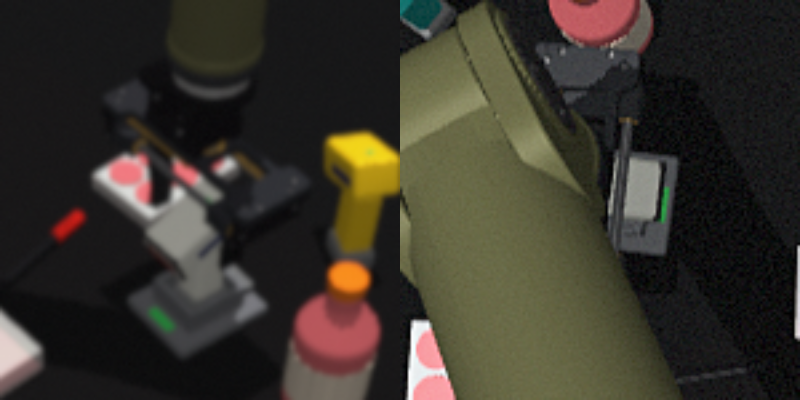

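Fingers straddle the head with no contact, but the TCP drifted 5 mm. I'll correct that, then close.

```bash
python3 -m pendant '[{"travel":[0,-0.0037,0.0034],"twist":0.006},{"travel":[0,-0.0037,0.0034],"twist":0.006},{"travel":[0,-0.0037,0.0034],"twist":0.006}]'
python3 - <<'E'
from h import *
go(.5027,.312,.104,-4.7)
E
```

```text
time: 2.55
position: [0.504, 0.3117, 0.1053]
tool_rot: [0.065, 1.571, -0.065]
ft_force: [0.7, 0.9, -1.1]
grip_width: 1.0
t 2.55 TCP [0.504  0.3117 0.1053] jaw -4.76 tilt [-0.0012  0.    ] F [ 0.7  0.9 -1.1] w 87.0
travel [ 0.0013  0.0002 -0.0013] twist -0.0011
```

```bash
python3 -m pendant '[{"travel":[0.001,0,-0.001],"twist":0},{"travel":[0.001,0,-0.001],"twist":0},{"travel":[0.001,0,-0.001],"twist":0},{"travel":[0.001,0,-0.001],"twist":0},{"travel":[0.001,0,-0.001],"twist":0},{"travel":[0.001,0,-0.001],"twist":0}]' -1 25
python3 - <<'E'
from h import *
go(.5027,.312,.104,-4.7)
E
```

```text
time: 3.3
position: [0.503, 0.3117, 0.1042]
tool_rot: [0.065, 1.571, -0.065]
ft_force: [0.4, -0.6, -0.7]
grip_width: 0.531
t 3.3 TCP [0.503  0.3117 0.1042] jaw -4.77 tilt [-0.0011 -0.    ] F [ 0.4 -0.6 -0.7] w 46.2
travel [ 0.0002  0.0002 -0.0003] twist -0.0011
```

```bash
python3 -m pendant '[{"travel":[-0.025,0,0],"twist":0},{"travel":[-0.055,0,0],"twist":0},{"travel":[-0.08,0,0],"twist":0},{"travel":[-0.08,0,0],"twist":0}]'
python3 - <<'E'
from h import *
go(.5842,.1209,.152,9.4)
E
```

```text
time: 3.8
position: [0.5042, 0.3124, 0.186]
tool_rot: [0.067, 1.568, -0.063]
ft_force: [-0.2, 0.4, -1.8]
grip_width: 0.527
t 3.8 TCP [0.5042 0.3124 0.186 ] jaw -4.77 tilt [0.0019 0.0024] F [-0.2  0.4 -1.8] w 45.8
travel [ 0.0337 -0.1843  0.0956] twist -0.2472
```

```bash
python3 -m pendant '[{"travel":[0,-0.018,0.01],"twist":-0.03},{"travel":[0,-0.05,0.026],"twist":-0.07},{"travel":[0,-0.085,0.044],"twist":-0.12},{"travel":[0.005,-0.12,0.062],"twist":-0.165},{"travel":[0.015,-0.15,0.078],"twist":-0.205},{"travel":[0.025,-0.175,0.09],"twist":-0.235},{"travel":[0.032,-0.184,0.0956],"twist":-0.247},{"travel":[0.034,-0.184,0.0956],"twist":-0.247},{"travel":[0.034,-0.184,0.0956],"twist":-0.247}]'
python3 - <<'E'
from h import *
go(.5842,.1209,.152,9.4)
for n in("scene","top"):cv2.imwrite(f"pics/{n}3.png",ctrl.get_image(n)[:,:,::-1])
a=cv2.imread("pics/scene3.png")[180:330,230:430];b=cv2.imread("pics/top3.png")[150:300,300:500]
cv2.imwrite("pics/st3.png",np.vstack([cv2.resize(a,(400,300)),cv2.resize(b,(400,300))]))
E
```

```text
time: 4.92
position: [0.5836, 0.123, 0.1513]
tool_rot: [-0.128, 1.566, 0.132]
ft_force: [-0.4, -1.1, -1.3]
grip_width: 0.524
t 4.92 TCP [0.5836 0.123  0.1513] jaw 9.49 tilt [0.0009 0.003 ] F [-0.4 -1.1 -1.3] w 45.6
travel [-0.0008 -0.0022  0.0003] twist 0.0016
```

View pics/st3.png

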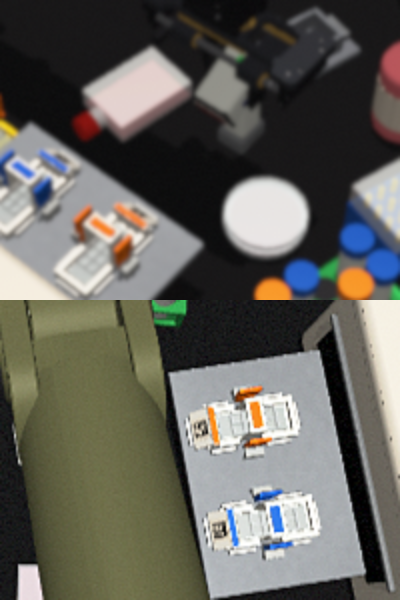

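Run:
```python
from h import *
s=ctrl.get_state();R=Rn.from_rotvec(s["tool_rot"]).as_matrix();G=np.array(s["position"])-.019*R[:,0]
z=-R[:,0];y=R[:,2];x=np.cross(y,z)
print("x",x.round(3),"grip",G.round(4))
Rr=np.c_[x,y,z];c,sn=np.cos(np.radians(25)),np.sin(np.radians(25))
los=Rr@[c,0,-sn];eye=G+Rr@[.042,0,-.020]
yaw=np.radians(9.4);L=np.array([.5638,-.0926,.098])+.055*np.array([np.cos(yaw),np.sin(yaw),0])+.052*np.array([-np.sin(yaw),np.cos(yaw),0])
d=np.linalg.norm(L-eye);m=L-eye-los*(los@(L-eye));print("dist",d,"miss",m.round(4))
im=cv2.imread("pics/scene3.png");k=6;x0,y0=300,195
a=cv2.resize(im[y0:y0+90,x0:x0+110],None,fx=k,fy=k,interpolation=cv2.INTER_CUBIC)
up=np.array([sn,0,c]);f=np.array([c,0,-sn])
pts=[G+Rr@(f*u+up*.018+np.array([0,v,0])) for u in(-.042,.042) for v in(-.023,.023)]+[G+Rr@[-.01+u,v,-.11] for u in(-.022,.022) for v in(-.018,.018)]
for p in pts:
    u=proj("scene",p);cv2.circle(a,tuple(int(t) for t in ((u-[x0,y0]+.5)*k)),3,(0,0,255),-1)
cv2.imwrite("pics/ov3.png",a)
```

```text
x [ 0.165 -0.986 -0.003] grip [0.5839 0.1229 0.1709]
dist 0.12688047646976733 miss [-0.0004 -0.0006  0.0011]
```

View pics/ov3.png

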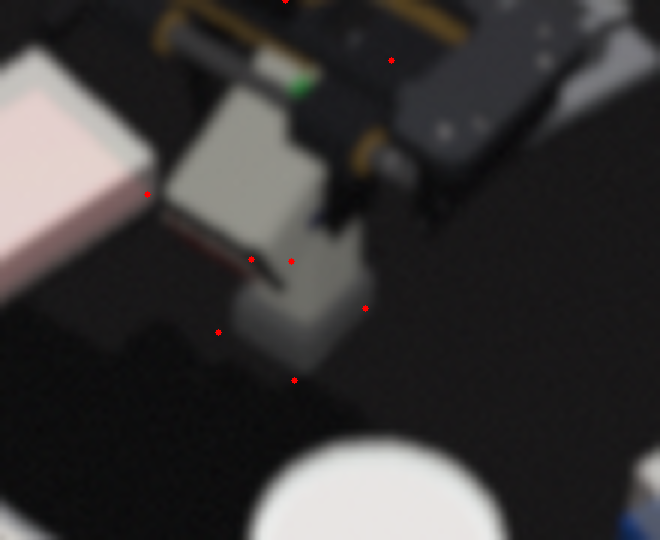

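Run:
```python
from h import *
c,sn=np.cos(np.radians(25)),np.sin(np.radians(25));up=np.array([sn,0,c]);f=np.array([c,0,-sn])
def pose(G,yaw):
    a=np.radians(yaw);x=np.array([np.cos(a),np.sin(a),0]);z=np.array([0,0,1.]);return np.array(G),np.c_[x,np.cross(z,x),z]
out=[]
for fn,(G,Rr) in(("pics/scene0.png",pose([.503,.3117,.122],-94.8)),("pics/scene3.png",pose([.5839,.1229,.1709],-80.5))):
    ctr=proj("scene",G).astype(int);x0,y0=ctr[0]-30,ctr[1]-25;k=7
    im=cv2.imread(fn)[y0:y0+75,x0:x0+57];a=cv2.resize(im,None,fx=k,fy=k,interpolation=cv2.INTER_CUBIC)
    a=cv2.convertScaleAbs(a,alpha=1.0 if '0' in fn else 1.5)
    q=lambda p:tuple(int(t) for t in ((proj("scene",p)-[x0,y0]+.5)*k))
    T=[G+Rr@(f*.042*u+up*.018*w+np.array([0,.023*v,0])) for u,v,w in((-1,-1,1),(1,-1,1),(1,1,1),(-1,1,1),(1,1,-1),(1,-1,-1))]
    for i,j in((0,1),(1,2),(2,3),(3,0),(2,4),(4,5),(5,1)):cv2.line(a,q(T[i]),q(T[j]),(0,0,255),1)
    if 1:
        F=[G+Rr@[-.01+.022*u,.018*v,-.11] for u,v in((-1,-1),(1,-1),(1,1),(-1,1))]
        for i in range(4):cv2.line(a,q(F[i]),q(F[(i+1)%4]),(255,255,0),1)
    out.append(a)
cv2.imwrite("pics/ov4.png",np.hstack(out))
```

```text
(no output)
```

View pics/ov4.png

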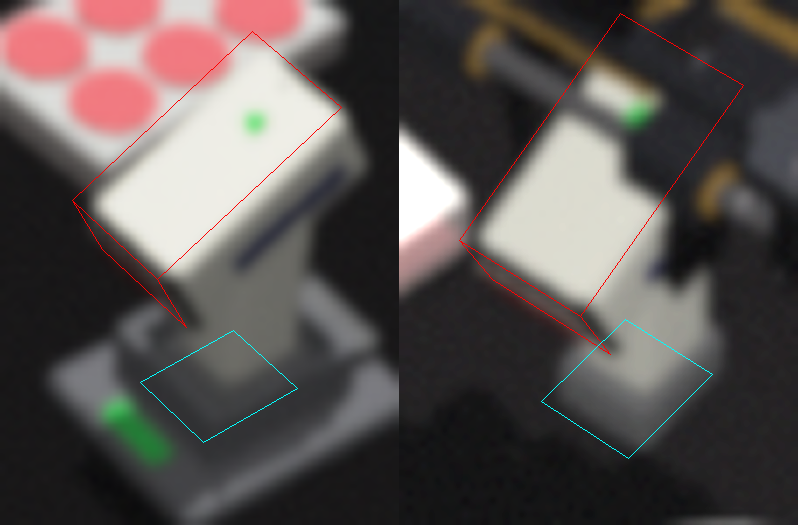

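In both views the held reader sits relative to the jaws as it did at home, so it has not slipped. The predicted line of sight misses the code by about 1 mm at a range of 127 mm. Next I'll hold it steady.

```bash
H='x'; python3 -m pendant '[{"travel":[0,0,0],"twist":0},{"travel":[0,0,0],"twist":0},{"travel":[0,0,0],"twist":0},{"travel":[0,0,0],"twist":0},{"travel":[0,0,0],"twist":0},{"travel":[0,0,0],"twist":0},{"travel":[0,0,0],"twist":0},{"travel":[0,0,0],"twist":0},{"travel":[0,0,0],"twist":0},{"travel":[0,0,0],"twist":0}]'; python3 -m pendant '[{"travel":[0,0,0],"twist":0},{"travel":[0,0,0],"twist":0},{"travel":[0,0,0],"twist":0},{"travel":[0,0,0],"twist":0},{"travel":[0,0,0],"twist":0},{"travel":[0,0,0],"twist":0},{"travel":[0,0,0],"twist":0},{"travel":[0,0,0],"twist":0},{"travel":[0,0,0],"twist":0},{"travel":[0,0,0],"twist":0}]'
python3 - <<'E'
from h import *
go(.503,.3117,.19,-4.77)
im=ctrl.get_image("scene")[:,:,::-1];cv2.imwrite("pics/scene5.png",im)
crop("pics/scene5.png","pics/s5.png",240,180,160,130,4)
E
```

```text
time: 6.28
position: [0.5839, 0.123, 0.1519]
tool_rot: [-0.128, 1.565, 0.133]
ft_force: [-0.4, 0.5, -1.2]
grip_width: 0.526
time: 7.52
position: [0.5839, 0.123, 0.1519]
tool_rot: [-0.128, 1.565, 0.133]
ft_force: [0.7, 0.8, -1.7]
grip_width: 0.53
t 7.53 TCP [0.5839 0.123  0.1519] jaw 9.51 tilt [0.0021 0.0031] F [ 0.7  0.8 -1.7] w 46.1
travel [-0.0377  0.1996 -0.0485] twist 0.2492
```

View pics/s5.png

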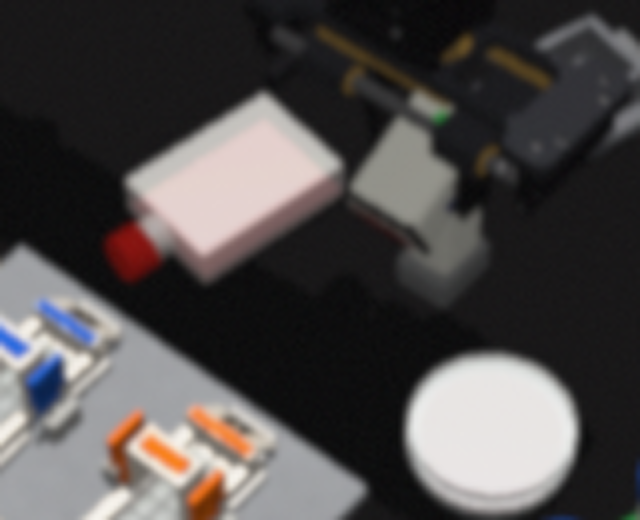

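The reader held still, about 2.6 s at a constant pose. The scene crop shows it still gripped, nose toward the orange label (full-image pixels about (300,285)). Now I'll return it.

```bash
python3 -m pendant '[{"travel":[-0.015,0.01,-0.003],"twist":0.02},{"travel":[-0.035,0.045,-0.011],"twist":0.06},{"travel":[-0.038,0.085,-0.021],"twist":0.11},{"travel":[-0.038,0.125,-0.03],"twist":0.16},{"travel":[-0.038,0.16,-0.039],"twist":0.2},{"travel":[-0.038,0.185,-0.045],"twist":0.235},{"travel":[-0.038,0.1985,-0.0483],"twist":0.249},{"travel":[-0.038,0.1996,-0.0485],"twist":0.249},{"travel":[-0.038,0.1996,-0.0485],"twist":0.249}]'
python3 - <<'E'
from h import *
go(.503,.3117,.125,-4.77)
E
```

```text
time: 8.7
position: [0.5035, 0.3108, 0.1903]
tool_rot: [0.068, 1.568, -0.064]
ft_force: [-0.6, -0.5, -2.2]
grip_width: 0.528
t 8.7 TCP [0.5035 0.3108 0.1903] jaw -4.79 tilt [0.0023 0.0025] F [-0.6 -0.5 -2.2] w 45.9
travel [ 0.0653  0.0007 -0.0007] twist -0.0004
```

```bash
python3 -m pendant '[{"travel":[0.015,0,0],"twist":0},{"travel":[0.03,0.0007,-0.0005],"twist":0},{"travel":[0.045,0.0007,-0.0005],"twist":0},{"travel":[0.05,0.0007,-0.0005],"twist":0},{"travel":[0.05,0.0007,-0.0005],"twist":0},{"travel":[0.05,0.0007,-0.0005],"twist":0}]'
python3 - <<'E'
from h import *
go(.503,.3117,.104,-4.77)
E
```

```text
time: 9.45
position: [0.5036, 0.3119, 0.1409]
tool_rot: [0.068, 1.567, -0.063]
ft_force: [-0.3, -0.0, -1.2]
grip_width: 0.531
t 9.45 TCP [0.5036 0.3119 0.1409] jaw -4.79 tilt [0.0031 0.0031] F [-0.3 -0.  -1.2] w 46.2
travel [ 0.0369 -0.0004 -0.0007] twist -0.0004
```

```bash
python3 -m pendant '[{"travel":[0.007,0,-0.0005],"twist":0},{"travel":[0.014,0,-0.0005],"twist":0},{"travel":[0.021,0,-0.0005],"twist":0},{"travel":[0.028,0,-0.0005],"twist":0},{"travel":[0.032,0,-0.0005],"twist":0},{"travel":[0.034,0,-0.0005],"twist":0},{"travel":[0.034,0,-0.0005],"twist":0}]'
python3 - <<'E'
from h import *
go(.503,.3117,.104,-4.77)
E
```

```text
time: 10.32
position: [0.5032, 0.3121, 0.1069]
tool_rot: [0.068, 1.567, -0.063]
ft_force: [-0.5, 0.7, -1.1]
grip_width: 0.531
t 10.32 TCP [0.5032 0.3121 0.1069] jaw -4.79 tilt [0.0032 0.0032] F [-0.5  0.7 -1.1] w 46.2
travel [ 0.0029 -0.0004 -0.0002] twist -0.0004
```

```bash
python3 -m pendant '[{"travel":[0.0015,0,0],"twist":0},{"travel":[0.0025,0,0],"twist":0},{"travel":[0.003,0,0],"twist":0},{"travel":[0.003,0,0],"twist":0}]'
```

```text
time: 10.82
position: [0.5034, 0.3122, 0.1042]
tool_rot: [0.068, 1.566, -0.063]
ft_force: [-0.2, -0.5, 1.3]
grip_width: 0.531
```

Fz changed sign from -1.1 to +1.3, so the foot is on the cradle floor. Releasing.

```bash
python3 -m pendant '[{"travel":[0,0,0],"twist":0},{"travel":[0,0,0],"twist":0},{"travel":[0,0,0],"twist":0},{"travel":[0,0,0],"twist":0},{"travel":[0,0,0],"twist":0}]' 1; python3 -m pendant '[{"travel":[-0.01,0,0],"twist":0},{"travel":[-0.03,0,0],"twist":0},{"travel":[-0.06,0,0],"twist":0},{"travel":[-0.1,0,0],"twist":0},{"travel":[-0.12,0,0],"twist":0},{"travel":[-0.12,0,0],"twist":0}]';python3 - <<'E'
from h import *
go(.6181,-.0836,.20,9.4)
E
```

```text
time: 11.45
position: [0.5034, 0.3122, 0.1042]
tool_rot: [0.069, 1.566, -0.063]
ft_force: [0.5, -0.0, 0.9]
grip_width: 0.967
time: 12.2
position: [0.5041, 0.3124, 0.2268]
tool_rot: [0.071, 1.563, -0.06]
ft_force: [0.2, -0.6, 0.2]
grip_width: 0.998
t 12.2 TCP [0.5041 0.3124 0.2268] jaw -4.8 tilt [0.0071 0.0064] F [ 0.2 -0.6  0.2] w 86.9
travel [ 0.0251 -0.3853  0.1466] twist -0.2478
```

```bash
python3 -m pendant '[{"travel":[0,-0.025,0.01],"twist":-0.02},{"travel":[0,-0.075,0.029],"twist":-0.05},{"travel":[0,-0.13,0.049],"twist":-0.085},{"travel":[0,-0.185,0.07],"twist":-0.12},{"travel":[0,-0.24,0.091],"twist":-0.155},{"travel":[0.005,-0.295,0.112],"twist":-0.19},{"travel":[0.01,-0.345,0.131],"twist":-0.22},{"travel":[0.02,-0.375,0.143],"twist":-0.24},{"travel":[0.025,-0.385,0.1466],"twist":-0.248},{"travel":[0.025,-0.385,0.1466],"twist":-0.248}]'
python3 - <<'E'
from h import *
go(.6181,-.0836,.15,9.4)
for n in("scene","top"):cv2.imwrite(f"pics/{n}6.png",ctrl.get_image(n)[:,:,::-1])
a=cv2.imread("pics/scene6.png")[130:250,330:450];b=cv2.imread("pics/top6.png")[210:310,190:290]
cv2.imwrite("pics/st6.png",np.hstack([cv2.resize(a,(400,400)),cv2.resize(b,(400,400))]))
crop("pics/scene6.png","pics/s6.png",200,160,160,140,5)
E
```

```text
time: 13.45
position: [0.6174, -0.0828, 0.1989]
tool_rot: [-0.123, 1.562, 0.134]
ft_force: [0.3, 0.4, -1.1]
grip_width: 0.998
t 13.45 TCP [ 0.6174 -0.0828  0.1989] jaw 9.38 tilt [0.0048 0.0069] F [ 0.3  0.4 -1.1] w 86.8
travel [ 0.0489 -0.0012  0.0002] twist -0.0004
```

View pics/st6.png

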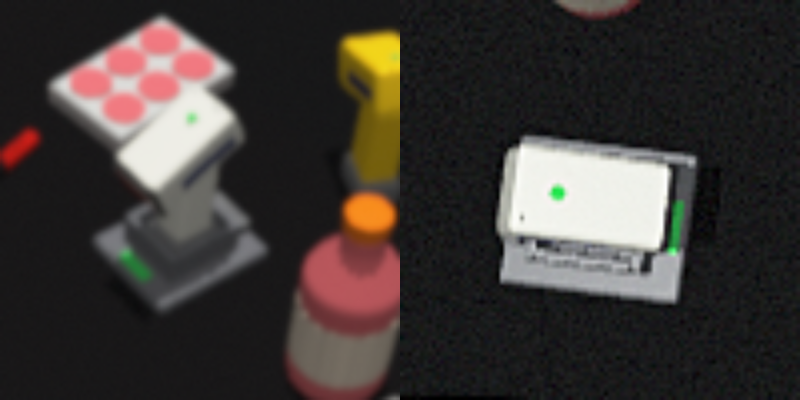

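View pics/s6.png

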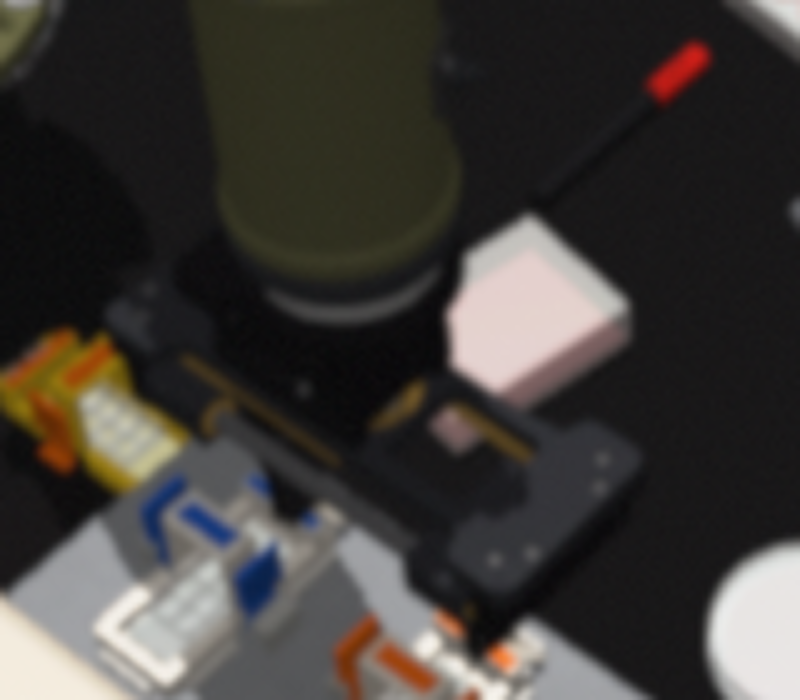

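The reader stands upright in its cradle as it did at first. The gripper is centred above the orange cassette. I'll descend in stages.

```bash
python3 -m pendant '[{"travel":[0.015,0,0],"twist":0},{"travel":[0.03,-0.001,0],"twist":0},{"travel":[0.043,-0.001,0],"twist":0},{"travel":[0.049,-0.001,0],"twist":0},{"travel":[0.049,-0.001,0],"twist":0},{"travel":[0.049,-0.001,0],"twist":0}]'
python3 - <<'E'
from h import *
go(.6181,-.0836,.106,9.4)
for n in("scene","top"):cv2.imwrite(f"pics/{n}7.png",ctrl.get_image(n)[:,:,::-1])
a=cv2.imread("pics/scene7.png")[220:330,220:330];b=cv2.imread("pics/top7.png")[165:275,375:485]
cv2.imwrite("pics/st7.png",np.hstack([cv2.resize(a,(400,400)),cv2.resize(b,(400,400))]))
E
```

```text
time: 14.3
position: [0.619, -0.0817, 0.1514]
tool_rot: [-0.125, 1.559, 0.136]
ft_force: [-0.1, 0.3, -0.2]
grip_width: 1.002
t 14.3 TCP [ 0.619  -0.0817  0.1514] jaw 9.54 tilt [0.0075 0.0076] F [-0.1  0.3 -0.2] w 87.2
travel [ 0.0454 -0.002  -0.0016] twist 0.0024
```

View pics/st7.png

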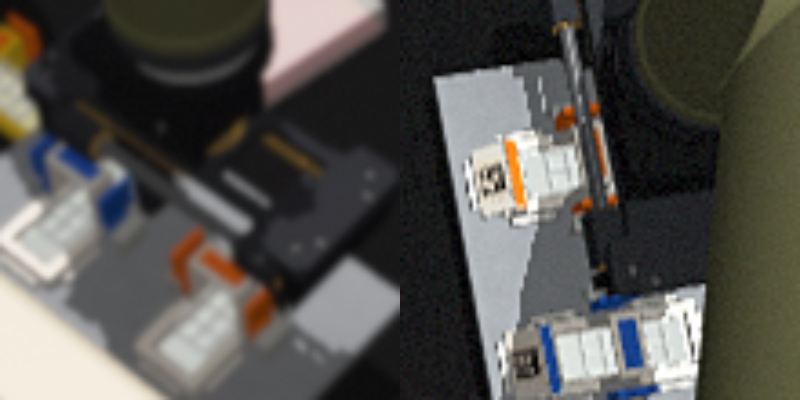

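Jaws are centred about the orange yoke, in the top view around (425,208), and clear of the blue cassette. Continuing down.

```bash
python3 -m pendant '[{"travel":[0.008,-0.0015,-0.001],"twist":0.002},{"travel":[0.018,-0.002,-0.0015],"twist":0.002},{"travel":[0.028,-0.002,-0.0015],"twist":0.002},{"travel":[0.037,-0.002,-0.0015],"twist":0.002},{"travel":[0.043,-0.002,-0.0015],"twist":0.002},{"travel":[0.0445,-0.002,-0.0015],"twist":0.002},{"travel":[0.0445,-0.002,-0.0015],"twist":0.002}]'
python3 - <<'E'
from h import *
go(.6181,-.0836,.106,9.4)
E
```

```text
time: 15.28
position: [0.6183, -0.0836, 0.1071]
tool_rot: [-0.124, 1.558, 0.134]
ft_force: [0.2, -0.2, 0.5]
grip_width: 1.0
t 15.28 TCP [ 0.6183 -0.0836  0.1071] jaw 9.42 tilt [0.0079 0.0076] F [ 0.2 -0.2  0.5] w 87.0
travel [ 0.0011  0.     -0.0002] twist 0.0004
```

```bash
python3 -m pendant '[{"travel":[0.001,0,0],"twist":0},{"travel":[0.001,0,0],"twist":0},{"travel":[0.001,0,0],"twist":0},{"travel":[0.001,0,0],"twist":0},{"travel":[0.001,0,0],"twist":0},{"travel":[0.001,0,0],"twist":0},{"travel":[0.001,0,0],"twist":0},{"travel":[0.001,0,0],"twist":0}]' -1 25
python3 - <<'E'
from h import *
go(.6181,-.0836,.106,9.4)
for n in("scene","top"):cv2.imwrite(f"pics/{n}8.png",ctrl.get_image(n)[:,:,::-1])
a=cv2.imread("pics/scene8.png")[220:330,220:330];b=cv2.imread("pics/top8.png")[165:275,375:485]
cv2.imwrite("pics/st8.png",np.hstack([cv2.resize(a,(400,400)),cv2.resize(b,(400,400))]))
E
```

```text
time: 16.27
position: [0.6185, -0.0836, 0.1065]
tool_rot: [-0.124, 1.558, 0.135]
ft_force: [-1.2, -0.7, 4.9]
grip_width: 0.492
t 16.27 TCP [ 0.6185 -0.0836  0.1065] jaw 9.43 tilt [0.0084 0.0077] F [-1.2 -0.7  4.9] w 42.8
travel [ 0.0005  0.0001 -0.0004] twist 0.0004
```

View pics/st8.png

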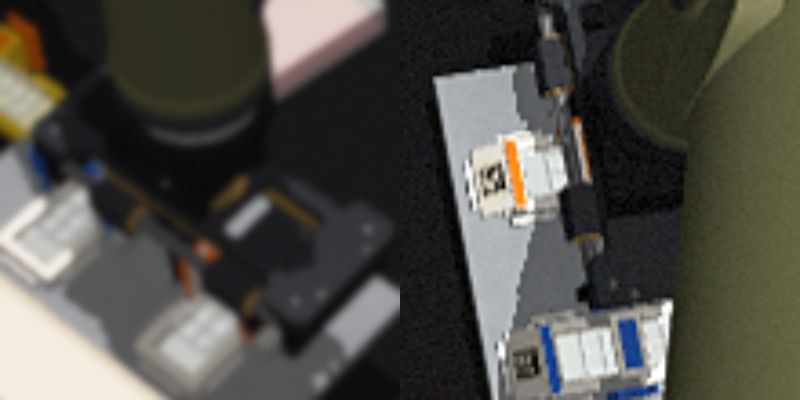

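Width is 42.8 mm, so both catches are at their stops. The side force is small. Lifting gently first.

```bash
python3 -m pendant '[{"travel":[-0.003,0,0],"twist":0},{"travel":[-0.007,0,0],"twist":0},{"travel":[-0.012,0,0],"twist":0},{"travel":[-0.018,0,0],"twist":0},{"travel":[-0.024,0,0],"twist":0},{"travel":[-0.028,0,0],"twist":0},{"travel":[-0.03,0,0],"twist":0},{"travel":[-0.03,0,0],"twist":0}]'
python3 - <<'E'
from h import *
go(.6184,-.0836,.207,9.43)
E
```

```text
time: 17.38
position: [0.6183, -0.0838, 0.1366]
tool_rot: [-0.124, 1.558, 0.135]
ft_force: [0.1, -0.1, -0.5]
grip_width: 0.495
t 17.38 TCP [ 0.6183 -0.0838  0.1366] jaw 9.43 tilt [0.0085 0.0078] F [ 0.1 -0.1 -0.5] w 43.0
travel [-0.0704  0.0006  0.0008] twist -0.0001
```

```bash
python3 -m pendant '[{"travel":[-0.006,0,0],"twist":0},{"travel":[-0.015,0,0],"twist":0},{"travel":[-0.026,0,0],"twist":0},{"travel":[-0.038,0.0003,0.0004],"twist":0},{"travel":[-0.05,0.0004,0.0006],"twist":0},{"travel":[-0.06,0.0006,0.0008],"twist":0},{"travel":[-0.067,0.0006,0.0008],"twist":0},{"travel":[-0.07,0.0006,0.0008],"twist":0},{"travel":[-0.07,0.0006,0.0008],"twist":0},{"travel":[-0.07,0.0006,0.0008],"twist":0}]'
python3 - <<'E'
from h import *
go(.6184,-.0836,.207,9.43)
for n in("scene","top"):cv2.imwrite(f"pics/{n}9.png",ctrl.get_image(n)[:,:,::-1])
a=cv2.imread("pics/scene9.png")[190:320,220:350];b=cv2.imread("pics/top9.png")[165:295,365:495]
cv2.imwrite("pics/st9.png",np.hstack([cv2.resize(a,(400,400)),cv2.resize(b,(400,400))]))
E
```

```text
time: 18.62
position: [0.6181, -0.0836, 0.2061]
tool_rot: [-0.124, 1.559, 0.135]
ft_force: [0.5, 0.4, -1.3]
grip_width: 0.489
t 18.62 TCP [ 0.6181 -0.0836  0.2061] jaw 9.43 tilt [0.0076 0.0077] F [ 0.5  0.4 -1.3] w 42.5
travel [-0.0009 -0.      0.0003] twist -0.0
```

View pics/st9.png

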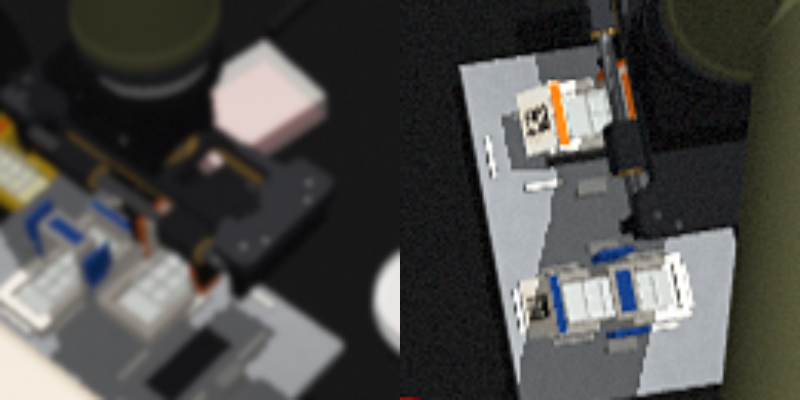

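View pics/scene9.png

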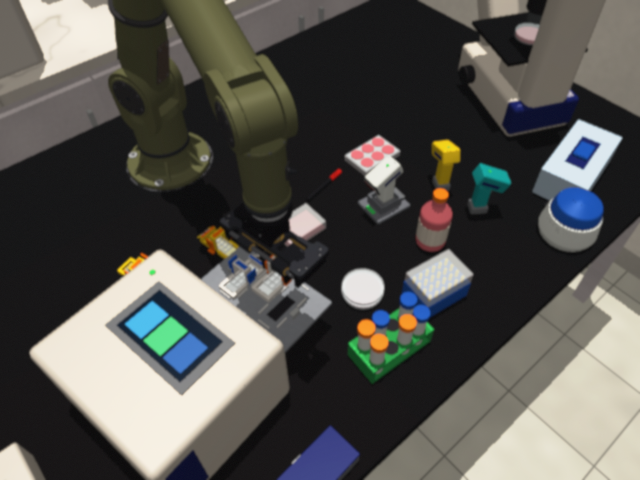

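View pics/top9.png

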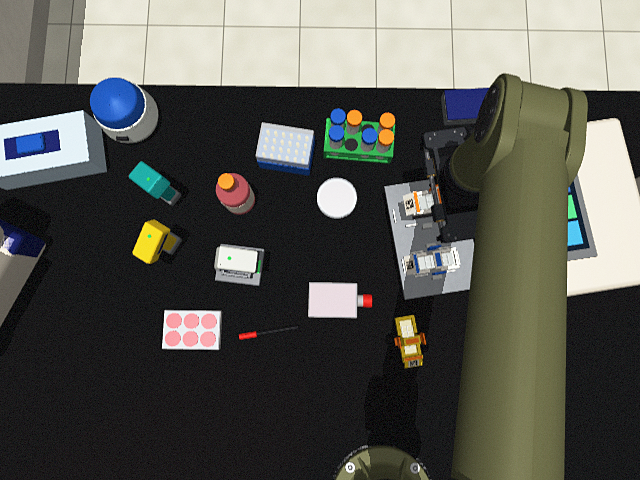

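```bash
python3 - <<'E'
from h import *
print(proj("top",[.6096,-.0323,.198]),proj("top",[.6096,-.0323,.188]),proj("scene",[.6181,-.0836,.233]))
go(.6184,-.0836,.207,9.43)
E
python3 -m pendant '[{"travel":[0,0,0],"twist":0},{"travel":[0,0,0],"twist":0},{"travel":[0,0,0],"twist":0},{"travel":[0,0,0],"twist":0}]'
```

```text
[409.24848479 203.19010359] [408.23237522 204.3368767 ] [276.21326392 263.62578373]
t 18.73 TCP [ 0.6181 -0.0837  0.2062] jaw 9.42 tilt [0.0077 0.0077] F [-0.6  0.1 -0.9] w 42.7
travel [-0.0008  0.      0.0003] twist -0.0002
time: 19.23
position: [0.6182, -0.0836, 0.2062]
tool_rot: [-0.123, 1.559, 0.135]
ft_force: [-0.1, 0.3, -1.5]
grip_width: 0.49
```

Run:
```python
from bench import ctrl
print(ctrl.close_job())
```

```text
the job is handed in; nothing more can be done
None
```

The job is handed in at about 19 s of the 54 s allowed. The orange-catch cassette is held up with both catches squeezed.

**What I did**
- **Scan:** I took the white and navy reader from its cradle and aimed it at the orange cassette's code from about 127 mm. By calculation the aim missed the code centre by about 1 mm. I held it still for about 2.6 s.
- **Return:** I stood the reader back in its cradle and let go. The wrist force showed the foot landing, and a later picture shows it upright as before.
- **Lift:** I squeezed both orange catches to their stops and lifted the cassette straight up by about 100 mm.

**Last checks**
- **Grip and stillness:** the fingers are about 42.6 mm apart, against 44 mm nominal at full squeeze, and the arm is still.
- **Level:** the tool is tilted about 0.6°. The code appears within about 1 px of where a level lift would put it.
- **Rest of the bench:** the blue cassette is still seated, and everything visible in the last pictures is where it was. The arm hid one of the yellow cassettes from the top view.

**What disagreed or could not be checked**
- **Scan read:** nothing in the pictures or the state confirms that the code was read; I judged it from the aim and the hold alone. The line of sight was also about 20° off the label's normal, because the moves cannot change the reader's pitch.
- **Camera mismatch:** the two cameras disagreed by 3–6 mm on the reader head. The offset was the same before and after gripping, so I took it as a view error, not slip.
- **Refused move:** one call was refused for leaving out twist; nothing moved.

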